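Feel for the full parts carton and slide it to the fence

ROBOT

A 6-joint arm with a two-finger parallel gripper is mounted at the origin on a cart in front of the work surface, level with it; the furniture and walls round the work are solid. World frame = base frame: x ahead of the robot, y to its left, z up, the work surface at z = 0. Lengths are in m, angles in rad, forces in N, time in s.
With the tool pointing down it reaches from about 0.275 to 0.75 m from the base axis. Payload 10.2 kg.
Tool frame: the origin (TCP) lies at the very end of the fingers, on their centre line; the grasp point (between the pads) lies 19 mm behind it (manip.grasp_offset is the distance from the TCP to the grasp point, in m); y points along the fingers, z is the direction in which the jaws open and shut, and the axes are right-handed (so a half turn about y gives the same grasp; the last joint's range is limited). The gripper opens to 88 mm and grips with 3 to 60 N. Pads are 18 mm wide; open, the fingers measure 123 mm over their backs; the gripper's body (75 mm by 187 mm) begins 45 mm behind the grasp point.
Start: joints at [-1.503, 0.313, 1.498, -0, 1.331, -0.223], TCP at [0.151, -0.503, 0.216] pointing down, gripper open.
Joint ranges: [-2.94, 2.94], [-0.97, 2.17], [0.19, 2.56], [-1.23, 4.37], [0.02, 3.11], [-2.88, 2.88]. Speed limits (rad/s): [2.39, 2.39, 3.01, 3.14, 3.14, 3.14].

INTERFACE

Orientations are given as a rotation vector (axis times angle).
In Python, from plant import manip gives the robot as it stands.
- The arm moves only by the tool apply_moves, never from a script. Its argument "increments" is a list that holds one entry, the list of rows, each a list of 7 numbers: the opening in per cent of the stroke, from 0 (shut) to 100 (fully open), then the shift along the tool's x, y, z in m, then the turn, a rotation vector about the tool's x, y, z in degrees. In form: [[[claw, x, y, z, ax, ay, az], ...]]. A call has exactly 5 rows; each row is the pose to reach, as a shift and turn from the pose measured when the call began, along the tool's axes at that moment; what a row does not reach only later rows make up. A row lasts 1/12 s, in which the tool goes at most 41.7 mm and 7.16 degrees, less where a joint would pass 70% of its speed; a pose out of reach is approached as far as the arm can. A call with a gripper value outside its range is refused whole. The fingers move at their own pace and stop on an object; the grip force is fixed at half the most. Time passes only in rows, so rows that repeat a pose let the fingers close, or fill a call up. It gives the time, the measured TCP pose, the force and the opening at its end, in the units of the state.
- manip.observe(): the state, without advancing time (a new reading comes with each control period).
- manip.read_camera(name): name is "side" or "top"; returns a dict with "pixels" (400x640x3 uint8, red, green, blue), "mtx" (3x3 intrinsics, pixels), "world_to_cam" (4x4, takes a point from world to camera coordinates). Camera axes: x right, y down, z forward; pixel columns grow to the right and rows downward; lengths in m; the calibration is good to about 2 mm. A picture is of the moment at which its call begins. There is no depth.
- manip.sign_off(): hands the job in, once; it reports no verdict.
Trained networks look in a picture, given as the dict that the camera call returned (one of the last four; its "shot" number tells which), for a name from the list of things; names that differ only in an ending like _2 or _b are one class to them, and where a whole thing is asked for, a point or a joint stands for the part that bears it (a point fixed in the world has none). Each returns a list of dicts, best first, with "confidence" (0 to 1); they miss things now and then, are a little off and sometimes report something else, mostly with a low value. They report only what shows in the picture. A call takes as long as a camera call.
- manip.masks_of(thing, picture): "mask" (400x640 bool, what is visible of it) and "extent" ([centre column, centre row, width, height] in pixels, round what is visible of it).
The state is a dict: "clock": time; "qpos": joint angles; "dq": joint speeds; "joint_torque": joint torques, N m; "eef_pos": TCP position; "tool_rot": TCP orientation; "ft_force": force on the tool from outside, world axes, zero at the start; "torque": the same for the moment, N m; "opening": finger opening in m.
Only numpy, scipy, OpenCV 4.12 (cv2) and the standard library are available. Lean on these libraries where they do the work, as an engineer would, in place of code of your own. Each camera call takes 0.05 s, during which the arm holds its last target. There are 200 camera calls.

TASK

One of the three closed parts cartons is full and the other two are nearly empty, and they look alike. Working from left to right, take each carton by its tab, raise that end a centimetre or two to feel its weight while the other end stays on the board, and set it flat again; then slide the full one, without ever lifting any carton clear of the board, straight back until its end sits flush against the fence, pressing it home gently. Leave the two light cartons standing where they are, and do not disturb the other things.

Things in the scene. Friction and masses are not known exactly. Their poses are not given: they have to be found in the camera images.
- board: fixed grey laminate slide board, 320 (x) x 540 (y) x 9 mm, lying flat on the worktop; origin at the centre of its underside, x away from the robot; its top is 9 mm above the worktop
- fence: fixed straight aluminium fence along the back of the board, 20 mm thick (x), 520 long (y), 44 high (z); rigid, it does not give. Origin at the centre of its underside on the board's top; x points away from the robot square to the fence, and the front face that looks to the robot is the plane x = -10 mm. It may stand a little askew on the board
- carton_left: the left one (seen from the robot, left is +y) of three like closed grey plastic cartons with fixed blue lids, loose on the board: 130 (x) x 64 (y) x 50 mm (z) without the black grip tab on the lid at the near end. Origin at the centre of its underside, x along its length away from the robot. One of the three, not always the same, weighs 0.65 to 1 kg (full), the others 0.25 to 0.42 kg
- tab_left_grip (a point): grip point at the middle of the left carton's upright tab, which is 26 (x) x 12 (y) x 36 mm tall: 42 mm from the carton's centre towards its near end, 82 mm above its underside, 32 mm above the lid. The tab swivels freely on a pin along the carton's y (58 mm above the underside), so that, pinched across its 12 mm by a hand that need not turn, the carton can tilt; it can be steered when slid
- carton_left_far (a point): middle of the lower edge of the left carton's far end face (x = +65 mm). With the near end raised a little by the tab, the tab carries about 0.6 of the carton's weight: 3.9 to 5.9 N if full, 1.6 to 2.7 N if nearly empty
- carton_left_near (a point): middle of the lower edge of the left carton's near end face (x = -65 mm, the end with the tab)
- carton_middle: the middle one (seen from the robot, left is +y) of three like closed grey plastic cartons with fixed blue lids, loose on the board: 130 (x) x 64 (y) x 50 mm (z) without the black grip tab on the lid at the near end. Origin at the centre of its underside, x along its length away from the robot. One of the three, not always the same, weighs 0.65 to 1 kg (full), the others 0.25 to 0.42 kg
- tab_middle_grip (a point): grip point at the middle of the middle carton's upright tab, which is 26 (x) x 12 (y) x 36 mm tall: 42 mm from the carton's centre towards its near end, 82 mm above its underside, 32 mm above the lid. The tab swivels freely on a pin along the carton's y (58 mm above the underside), so that, pinched across its 12 mm by a hand that need not turn, the carton can tilt; it can be steered when slid
- carton_middle_far (a point): middle of the lower edge of the middle carton's far end face (x = +65 mm). With the near end raised a little by the tab, the tab carries about 0.6 of the carton's weight: 3.9 to 5.9 N if full, 1.6 to 2.7 N if nearly empty
- carton_middle_near (a point): middle of the lower edge of the middle carton's near end face (x = -65 mm, the end with the tab)
- carton_right: the right one (seen from the robot, left is +y) of three like closed grey plastic cartons with fixed blue lids, loose on the board: 130 (x) x 64 (y) x 50 mm (z) without the black grip tab on the lid at the near end. Origin at the centre of its underside, x along its length away from the robot. One of the three, not always the same, weighs 0.65 to 1 kg (full), the others 0.25 to 0.42 kg
- tab_right_grip (a point): grip point at the middle of the right carton's upright tab, which is 26 (x) x 12 (y) x 36 mm tall: 42 mm from the carton's centre towards its near end, 82 mm above its underside, 32 mm above the lid. The tab swivels freely on a pin along the carton's y (58 mm above the underside), so that, pinched across its 12 mm by a hand that need not turn, the carton can tilt; it can be steered when slid
- carton_right_far (a point): middle of the lower edge of the right carton's far end face (x = +65 mm). With the near end raised a little by the tab, the tab carries about 0.6 of the carton's weight: 3.9 to 5.9 N if full, 1.6 to 2.7 N if nearly empty
- carton_right_near (a point): middle of the lower edge of the right carton's near end face (x = -65 mm, the end with the tab)
- hex_key: black hex key, 83 x 31 x 5 mm, lying loose on the board between the left and middle cartons; not to be disturbed
- pencil: red flat carpenter's pencil, 168 x 11 x 7 mm, lying loose on the board between the middle and right cartons; not to be disturbed
- offcut: loose pine offcut, 120 x 45 x 45 mm, on the worktop to the left of the board; not to be disturbed
- masking_tape: loose roll of masking tape, 72 mm across, 24 high, on the worktop to the right of the board; not to be disturbed

How it is judged:
On the way, in this order (a step that is already met when the one before it is completed fails the run):
1. one end of the left carton is raised more than 6 mm off the board while its other end stays on it (((height (world z) of carton_left_far above 0.015 m and height (world z) of carton_left_near below 0.015 m) or (height (world z) of carton_left_near above 0.015 m and height (world z) of carton_left_far below 0.015 m))), for 0.2 s.
2. one end of the middle carton is raised more than 6 mm off the board while its other end stays on it, the left carton being flat again (((height (world z) of carton_middle_far above 0.015 m and height (world z) of carton_middle_near below 0.015 m) or (height (world z) of carton_middle_near above 0.015 m and height (world z) of carton_middle_far below 0.015 m)) and angle between carton_left's own z axis and vertical below 0.03 rad), for 0.2 s.
3. one end of the right carton is raised more than 6 mm off the board while its other end stays on it, the middle carton being flat again (((height (world z) of carton_right_far above 0.015 m and height (world z) of carton_right_near below 0.015 m) or (height (world z) of carton_right_near above 0.015 m and height (world z) of carton_right_far below 0.015 m)) and angle between carton_middle's own z axis and vertical below 0.03 rad), for 0.2 s.
At the end, for the whole second after the job is handed in: The full carton (over 5 N on the board) lies flat on the board, moved over 40 mm, its far end's middle within 2.5 mm of the fence's face and square to it within 0.07 rad; both light ones lie flat within 40 mm of their starts; all are at rest and released (((angle between each of carton_left, carton_middle, carton_right's own z axis and vertical below 0.03 rad and linear speed of each of carton_left, carton_middle, carton_right below 0.02 m/s and height (world z) of each of carton_left, carton_middle, carton_right below 0.013 m and contact force between each of carton_left, carton_middle, carton_right and the fingers below 0.1 N and contact force between carton_left and board above 5 N and x of carton_left_far in the frame of fence between -0.0125 and 0 m and angle between the x axis of carton_left and the x axis of fence, either way round below 0.07 rad and distance of carton_left from where it was at the start of the episode above 0.04 m and contact force between each of carton_middle, carton_right and board below 5 N and distance of each of carton_middle, carton_right from where it was at the start of the episode below 0.04 m) or (angle between each of carton_middle, carton_left, carton_right's own z axis and vertical below 0.03 rad and linear speed of each of carton_middle, carton_left, carton_right below 0.02 m/s and height (world z) of each of carton_middle, carton_left, carton_right below 0.013 m and contact force between each of carton_middle, carton_left, carton_right and the fingers below 0.1 N and contact force between carton_middle and board above 5 N and x of carton_middle_far in the frame of fence between -0.0125 and 0 m and angle between the x axis of carton_middle and the x axis of fence, either way round below 0.07 rad and distance of carton_middle from where it was at the start of the episode above 0.04 m and contact force between each of carton_left, carton_right and board below 5 N and distance of each of carton_left, carton_right from where it was at the start of the episode below 0.04 m) or (angle between each of carton_right, carton_left, carton_middle's own z axis and vertical below 0.03 rad and linear speed of each of carton_right, carton_left, carton_middle below 0.02 m/s and height (world z) of each of carton_right, carton_left, carton_middle below 0.013 m and contact force between each of carton_right, carton_left, carton_middle and the fingers below 0.1 N and contact force between carton_right and board above 5 N and x of carton_right_far in the frame of fence between -0.0125 and 0 m and angle between the x axis of carton_right and the x axis of fence, either way round below 0.07 rad and distance of carton_right from where it was at the start of the episode above 0.04 m and contact force between each of carton_left, carton_middle and board below 5 N and distance of each of carton_left, carton_middle from where it was at the start of the episode below 0.04 m))); the robot touches nothing.
It fails at once if a carton is lifted clear of the board (both ends more than 8 mm up) (height (world z) of each of carton_left_far, carton_left_near above 0.017 m or height (world z) of each of carton_middle_far, carton_middle_near above 0.017 m or height (world z) of each of carton_right_far, carton_right_near above 0.017 m).
It fails at once if a carton is tipped more than 0.35 rad (20 degrees) (angle between any of carton_left, carton_middle, carton_right's own z axis and vertical above 0.35 rad).
It fails at once if a carton is rammed into the fence with more than 25 N (contact force between any of carton_left, carton_middle, carton_right and fence above 25 N).
It fails at once if the hex key, pencil, offcut or masking tape is pushed more than 30 mm from its place (distance of any of hex_key, pencil, offcut, masking_tape from where it was at the start of the episode above 0.03 m).
It also fails if it takes over 67 s, if anything falls off the work surface, if the arm or the gripper's body presses on something with over 40 N, if the wrist force passes 120 N, or if a joint passes its speed limit or range.

## Working session

There is one attempt and no reset: what is moved stays moved. The work goes in short steps, Python scripts to look and compute and a tool call to move; the robot and the scene stay as the last step left them, time stands still between calls to the robot, and variables do not carry over. Pictures are saved under pics/ and viewed, about 8 in all and at most 12, crops included, and the job is handed in when it is done.

Besides the shell and the picture viewer there is one more tool, called as name(argument=value, ...), one argument or row to a line, values as JSON. apply_moves: Moves the arm, as the interface text tells. Its arguments: {"type":"object","properties":{"increments":{"type":"array","items":{"type":"array","items":{"type":"array","items":{"type":"number"}}}}},"required":["increments"]}

```bash
mkdir -p pics; ls; cat > h.py <<'E'
import numpy as np,cv2
from scipy.spatial.transform import Rotation as R
from plant import manip
def save(p,n): cv2.imwrite('pics/'+n+'.png',p['pixels'][:,:,::-1])
def back(p,uv,z):
    K=np.array(p['mtx']);T=np.array(p['world_to_cam']);r=T[:3,:3].T@np.linalg.inv(K)@[uv[0],uv[1],1];c=-T[:3,:3].T@T[:3,3]
    return c+r*(z-c[2])/r[2]
def proj(p,X):
    K=np.array(p['mtx']);T=np.array(p['world_to_cam']);c=T[:3,:3]@X+T[:3,3];u=K@c;return u[:2]/u[2]
def st():
    s=manip.observe();print('t',s['clock'],'pos',np.round(s['eef_pos'],4),'rot',np.round(s['tool_rot'],3),'F',np.round(s['ft_force'],2),'op',s['opening'])
    return s
E
python3 - <<'E'
from h import *
s=st();print(R.from_rotvec(s['tool_rot']).as_matrix().round(3))
a=manip.read_camera('top');b=manip.read_camera('side')
save(a,'top0');save(b,'side0')
for p,n in((a,'top'),(b,'side')):
  T=np.array(p['world_to_cam']);print(n,'cam',-T[:3,:3].T@T[:3,3])
  for t in('carton_left','carton_middle','carton_right','tab_left_grip','fence','pencil','hex_key'):
    print(n,t,[(round(d['confidence'],2),np.round(d['extent'],1)) for d in manip.masks_of(t,p)[:4]])
E
```

```text
pics
t 0.0 pos [ 0.1505 -0.5027  0.215 ] rot [-0.302  2.067 -2.064] F [-1.51 -0.25 -0.4 ] op 0.08812213129764992
[[-0.958 -0.     0.287]
 [-0.287  0.001 -0.958]
 [-0.    -1.    -0.001]]
top cam [0.47269143 0.03313765 1.37196216]
top carton_left [(0.7, array([252.5, 229.2,  21.2,  41. ]))]
top carton_middle [(0.67, array([309.7, 221.5,  23.4,  39.6]))]
top carton_right [(0.83, array([360.9, 223.8,  21.9,  44.1]))]
top tab_left_grip []
top fence [(0.75, array([306.9, 169.1, 149.9,  17.8]))]
top pencil [(0.65, array([335.2, 222.9,   7.4,  46.1])), (0.29, array([307.8, 223.9,  22.2,  38.9]))]
top hex_key [(0.71, array([252.2, 228.7,  22.2,  40.7]))]
side cam [-0.19236878  1.33263857  0.65331711]
side carton_left [(0.8, array([304.9, 233.2,  41.8,  33.7])), (0.63, array([346.6, 199.4,  37.5,  29.5]))]
side carton_middle [(0.57, array([325.3, 212.9,  44.8,  30.9]))]
side carton_right [(0.61, array([350.5, 197.7,  32.8,  22.8]))]
side tab_left_grip [(0.48, array([303.4, 232.5,  40.9,  33.4]))]
side fence [(0.7, array([280.8, 207.8,  73.8,  52.4]))]
side pencil []
side hex_key [(0.51, array([286.4, 278.2,  27.9,  39. ]))]
```

```bash
python3 -c "
import cv2,numpy as np
cv2.imwrite('pics/both0.png',cv2.imread('pics/top0.png'))"
```

```text
(no output)
```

View pics/top0.png

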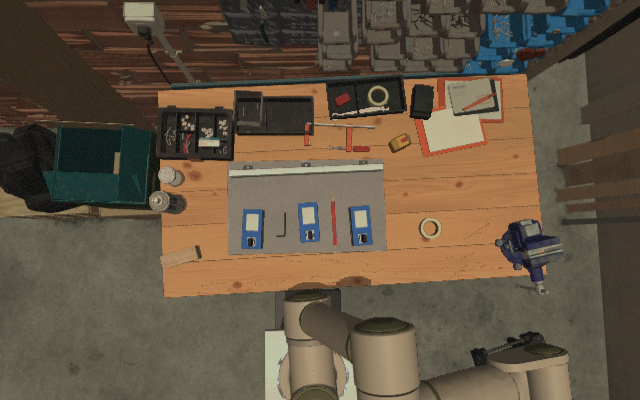

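View pics/side0.png

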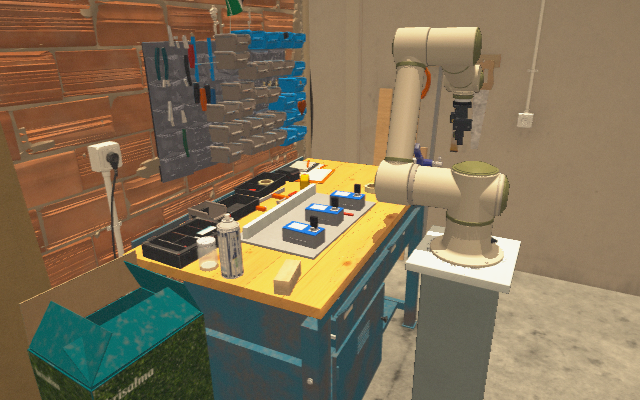

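The top view shows the cartons at about (252,229), (309,222) and (361,225), with tabs at the lower (near) end. The hex key is at (283,225), the pencil at (334,220), and the fence runs along row ~169. The side view confirms that the tabs stand upright. Next I'll measure the poses.

```bash
cat > meas.py <<'E'
from h import *
def lids(p,names=('carton_left','carton_middle','carton_right'),centers=None):
    # blue lid + label by colour, region-limited round the network's extent
    im=p['pixels'];hsv=cv2.cvtColor(im,cv2.COLOR_RGB2HSV)
    blue=cv2.inRange(hsv,(95,110,60),(125,255,255));out={}
    for n in names:
        d=manip.masks_of(n,p)
        if not d: print(n,'missed');continue
        c,r,w,h=d[0]['extent'];m=np.zeros_like(blue);x0,x1,y0,y1=[int(v) for v in(c-w/2-5,c+w/2+6,r-h/2-5,r+h/2+6)]
        m[y0:y1,x0:x1]=blue[y0:y1,x0:x1]
        v,u=np.nonzero(m);P=np.array([back(p,(a+.0,b+.0),.059)[:2] for a,b in zip(u,v)])
        hull=cv2.convexHull((P*1e4).astype(np.float32));(cx,cy),(w_,h_),a=cv2.minAreaRect(hull)
        bx=cv2.boxPoints(((cx,cy),(w_,h_),a))/1e4
        e=[bx[1]-bx[0],bx[2]-bx[1]];L=max(e,key=np.linalg.norm);L=L*np.sign(L[0])
        th=np.degrees(np.arctan2(L[1],L[0]));ctr=bx.mean(0)
        d2=np.array([np.cos(np.radians(th)),np.sin(np.radians(th))])
        out[n]=(ctr,th);print(n,'conf',round(d[0]['confidence'],2),'ctr',ctr.round(4),'yaw',round(th,2),'size',sorted(np.round([np.linalg.norm(x) for x in e],4)),'tab',(ctr-.042*d2).round(4))
    return out
def fence(p):
    d=manip.masks_of('fence',p)[0];m=d['mask'];v,u=np.nonzero(m)
    P=np.array([back(p,(a,b),.053)[:2] for a,b in zip(u,v)])
    # front (lowest-row) edge per column: top-front edge at z=.053 seen, bottom-front z=.009
    cols=np.unique(u)[5:-5]
    for nm,f,z in(('back top',min,.053),('front low',max,.009)):
        Q=np.array([back(p,(c,f(v[u==c])+(.5 if f is max else -.5)),z)[:2] for c in cols])
        k=np.polyfit(Q[:,1],Q[:,0],1);r=Q[:,0]-np.polyval(k,Q[:,1]);g=abs(r)<.004;k=np.polyfit(Q[g,1],Q[g,0],1)
        print('fence',nm,'x=%.4f + %.4f*y'%(k[1],k[0]),'std',r.std().round(4))
E
python3 - <<'E'
from meas import *
p=manip.read_camera('top');print(p['mtx'])
lids(p);fence(p)
im=p['pixels'][150:260,215:400,::-1]
cv2.imwrite('pics/crop0.png',cv2.resize(im,None,fx=4.3,fy=4.3,interpolation=cv2.INTER_CUBIC))
E
```

```text
[[397.33171365   0.         311.56131172]
 [  0.         397.33171365 201.69628881]
 [  0.           0.           1.        ]]
carton_left conf 0.91 ctr [0.4921 0.1926] yaw -2.61 size [np.float32(0.0628), np.float32(0.1273)] tab [0.4502 0.1945]
carton_middle conf 0.7 ctr [0.512  0.0059] yaw 3.73 size [np.float32(0.0622), np.float32(0.127)] tab [0.4701 0.0031]
carton_right conf 0.76 ctr [ 0.4984 -0.167 ] yaw 3.94 size [np.float32(0.0627), np.float32(0.1268)] tab [ 0.4565 -0.1699]
fence back top x=0.6988 + -0.0339*y std 0.005
fence front low x=0.6797 + -0.0413*y std 0.0018
```

View pics/crop0.png

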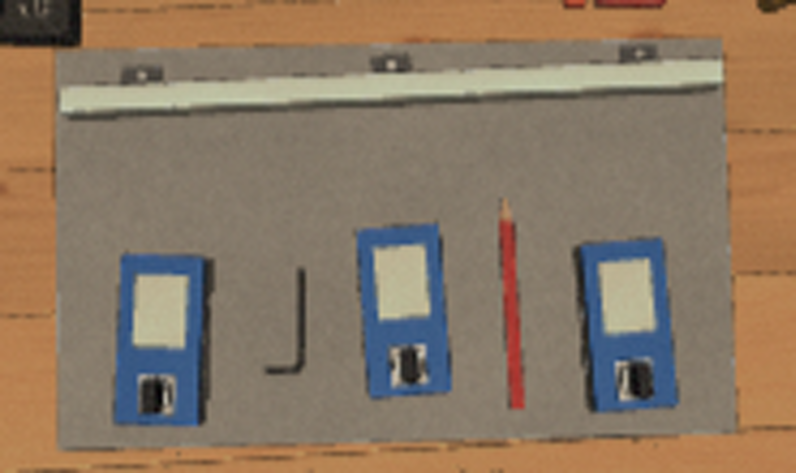

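apply_moves(
  increments=[
    [[100,-0.032,0.003,-0.024,0,6,0],[100,-0.064,0.005,-0.048,0,12,0],[100,-0.096,0.007,-0.072,0,19.3,0],[100,-0.128,0.01,-0.095,0,19.3,0],[100,-0.161,0.01,-0.119,0,19.3,0]],
  ],
)

```text
clock: 1.47
eef_pos: [0.2712, -0.341, 0.2052]
tool_rot: [-0.052, -2.198, 2.197]
ft_force: [0.1, -0.4, -0.4]
opening: 0.0883
```

```bash
cat >> h.py <<'E'
def go(x,y,z,yaw):
    s=st();Rm=R.from_rotvec(s['tool_rot']).as_matrix();d=Rm.T@(np.array([x,y,z])-s['eef_pos'])
    t=np.radians(yaw);c,q=np.cos(t),np.sin(t)
    G=np.array([[-c,0,q],[-q,0,-c],[0,-1,0]]);rv=R.from_matrix(Rm.T@G).as_rotvec(degrees=True)
    print('shift',d.round(4),'len',np.linalg.norm(d).round(3),'turn',rv.round(2))
E
python3 -c "
from h import *
go(.45,.1945,.18,-2.6)"
```

```text
t 1.4667 pos [ 0.2712 -0.341   0.2052] rot [-0.052 -2.198  2.197] F [ 0.13 -0.39 -0.36] op 0.08827107036235626
shift [-0.153   0.0254 -0.5434] len 0.565 turn [ 0.02 -0.13  0.01]
```

apply_moves(
  increments=[
    [[100,-0.02,0,-0.036,0,0,0],[100,-0.04,0,-0.072,0,0,0],[100,-0.055,0,-0.108,0,0,0],[100,-0.07,0,-0.144,0,0,0],[100,-0.08,0,-0.18,0,0,0]],
  ],
)

```text
clock: 1.88
eef_pos: [0.3604, -0.1632, 0.2054]
tool_rot: [-0.053, -2.198, 2.198]
ft_force: [1.1, -0.1, 0.4]
opening: 0.088
```

apply_moves(
  increments=[
    [[100,-0.01,0,-0.038,0,0,0],[100,-0.02,0,-0.076,0,0,0],[100,-0.03,0,-0.114,0,0,0],[100,-0.04,0,-0.152,0,0,0],[100,-0.05,0,-0.19,0,0,0]],
  ],
)

```text
clock: 2.3
eef_pos: [0.4196, 0.0262, 0.2057]
tool_rot: [-0.054, -2.198, 2.198]
ft_force: [1.6, -1.1, 0.7]
opening: 0.0881
```

apply_moves(
  increments=[
    [[100,-0.005,0,-0.038,0,0,0],[100,-0.01,0.01,-0.076,0,0,0],[100,-0.015,0.02,-0.114,0,0,0],[100,-0.023,0.025,-0.15,0,0,0],[100,-0.023,0.025,-0.173,0,0,0]],
  ],
)

```text
clock: 2.72
eef_pos: [0.4508, 0.2008, 0.1796]
tool_rot: [-0.05, -2.198, 2.198]
ft_force: [0.6, -0.5, -0.1]
opening: 0.0882
```

```bash
python3 -c "
from h import *
go(.45,.1945,.072,-2.6)
p=manip.read_camera('side');save(p,'side1')
im=p['pixels'][100:280,220:460,::-1]
cv2.imwrite('pics/s1.png',cv2.resize(im,None,fx=3,fy=3,interpolation=2))"
```

```text
t 2.7167 pos [0.4508 0.2008 0.1796] rot [-0.05  -2.198  2.198] F [ 0.59 -0.53 -0.06] op 0.08820246435634338
shift [0.0005 0.1076 0.0064] len 0.108 turn [ 0.   -0.02  0.  ]
```

View pics/s1.png

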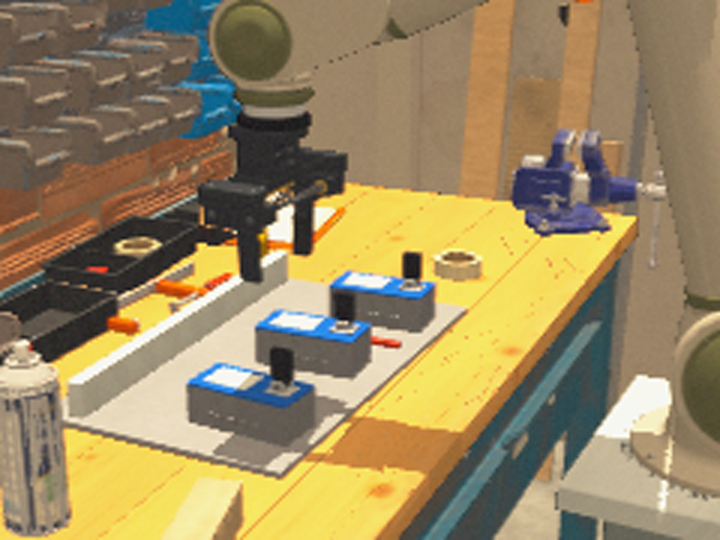

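The gripper is poised above the left tab, which is at crop (282,365), or full pixel (314,222). I'm lowering it over the tab.

apply_moves(
  increments=[
    [[100,0,0.03,0.006,0,0,0],[100,0,0.06,0.006,0,0,0],[100,0,0.085,0.006,0,0,0],[100,0,0.108,0.006,0,0,0],[100,0,0.108,0.006,0,0,0]],
  ],
)

```text
clock: 3.18
eef_pos: [0.4481, 0.1965, 0.0686]
tool_rot: [-0.042, -2.196, 2.196]
ft_force: [-0.5, -0.9, -0.3]
opening: 0.0882
```

```bash
python3 -c "
from h import *
go(.45,.1945,.072,-2.6)
p=manip.read_camera('side')
print(proj(p,np.array([.45,.1945,.091])),proj(p,np.array([.4701,.0031,.091])))
im=p['pixels'][190:260,270:370,::-1]
cv2.imwrite('pics/s2.png',cv2.resize(im,None,fx=7,fy=7,interpolation=2))"
```

```text
t 3.1833 pos [0.4481 0.1965 0.0686] rot [-0.042 -2.196  2.196] F [-0.47 -0.86 -0.29] op 0.08824075346163561
shift [-0.002  -0.0034  0.0019] len 0.004 turn [-0.02  0.06  0.37]
[314.28215886 221.74125617] [334.93531029 202.16179564]
```

View pics/s2.png

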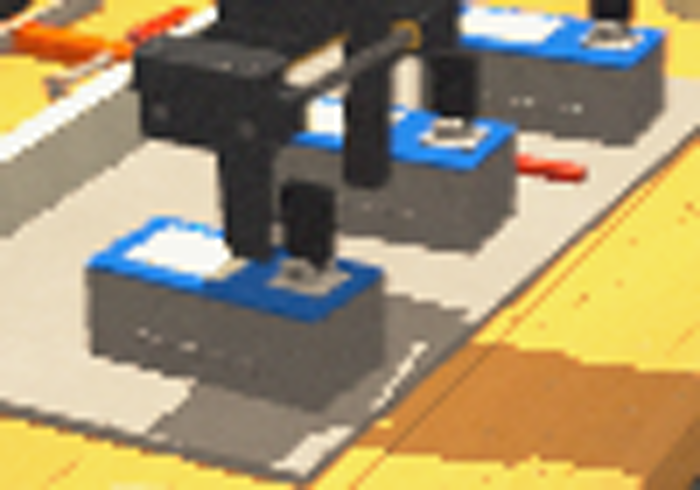

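```bash
python3 -c "
from h import *
p=manip.read_camera('side');s=st();M=R.from_rotvec(s['tool_rot']).as_matrix()
for dz in(-.05,0,.05): print(((proj(p,s['eef_pos']+M@[0,0,dz])-[270,190])*7).round())
print(((proj(p,np.array([.45,.1945,.073]))-[270,190])*7).round())
"
```

```text
t 3.2833 pos [0.4504 0.197  0.0725] rot [-0.049 -2.2    2.198] F [-0.21 -1.13  0.63] op 0.0882235839453592
[250. 299.]
[307. 260.]
[362. 223.]
[311. 258.]
```

```bash
python3 -c "
from h import *
p=manip.read_camera('side');s=st();M=R.from_rotvec(s['tool_rot']).as_matrix();print(manip.grasp_offset)
e=np.array([.4508,.2008,.1796])
for dz in(-.05,.05): 
  for up in (0,.019): print(up,((proj(p,e+M@[0,-up,dz])-[220,100])*3).round())
save(p,'side3');im=p['pixels'][190:260,270:370,::-1]
im=cv2.resize(im,None,fx=7,fy=7,interpolation=2)
for dz in(-.05,.05):
  for up in(0,.019):
    c=((proj(p,s['eef_pos']+M@[0,-up,dz])-[270,190])*7).astype(int);cv2.circle(im,tuple(map(int,c)),4,(0,0,255) if up else (0,255,0),-1)
cv2.imwrite('pics/s3.png',im)"
```

```text
t 3.3333 pos [0.4511 0.1971 0.0733] rot [-0.051 -2.202  2.198] F [-0.67  0.25  0.53] op 0.08817217087791752
0.0187
0 [252. 305.]
0.019 [252. 287.]
0 [302. 277.]
0.019 [302. 260.]
```

View pics/s3.png

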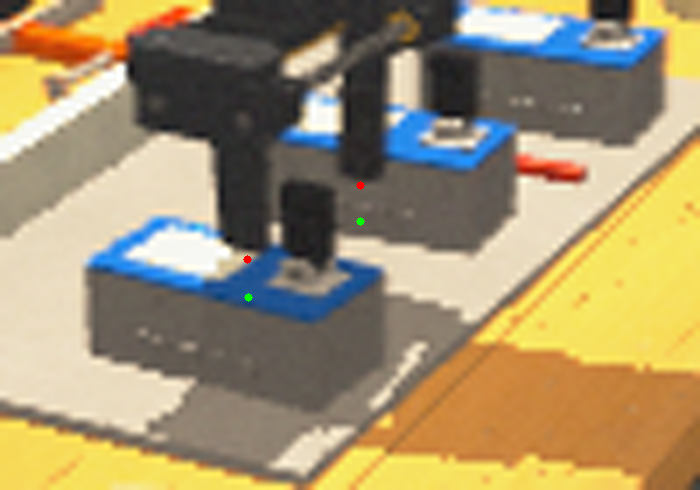

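The near fingertip, at crop (243,248), shows well above the projected TCP (green), so I'll check that against the top camera before gripping.

```bash
python3 -c "
from h import *
p=manip.read_camera('top');s=st();M=R.from_rotvec(s['tool_rot']).as_matrix()
x0,y0=215,190
im=cv2.resize(p['pixels'][y0:y0+80,x0:x0+110,::-1],None,fx=7,fy=7,interpolation=2)
for dz in(-.055,0,.055):
  for up,c in((0,(0,255,0)),(.019,(0,0,255)),(.064,(255,0,255)),(.11,(0,255,255))):
    q=((proj(p,s['eef_pos']+M@[0,-up,dz])-[x0,y0])*7).astype(int);cv2.circle(im,tuple(map(int,q)),3,c,-1)
cv2.imwrite('pics/t3.png',im)"
```

```text
t 3.3833 pos [0.4512 0.1972 0.0736] rot [-0.052 -2.202  2.199] F [-0.28 -0.74  0.73] op 0.0882780880492526
```

View pics/t3.png

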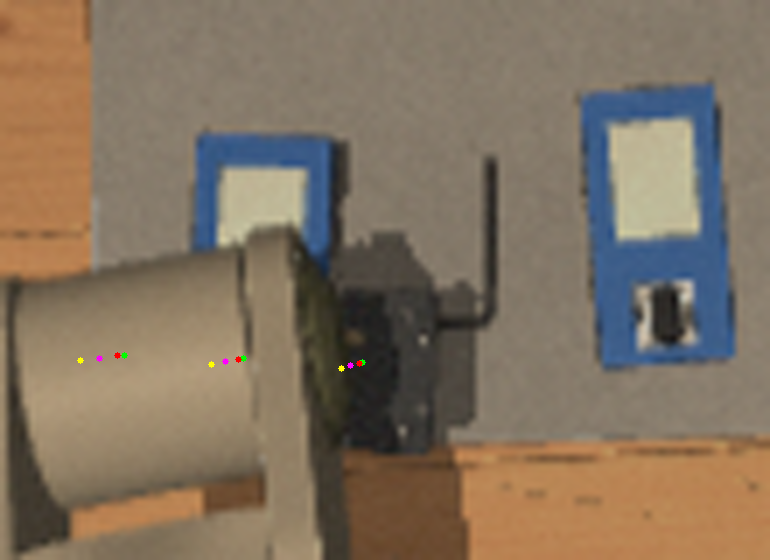

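The top view agrees. The body's right end is at crop column 438, exactly where 187 mm puts it, and its centre row is ~370 against 365 expected. So the horizontal pose is right, and the open fingers merely end about 20 mm higher than stated. Another 8 mm down is safe in either case. I'll take a force baseline and then close.

```bash
cat >> h.py <<'E'
def avg(n=8):
    f=[]
    for i in range(n): manip.read_camera('top');f.append(manip.observe()['ft_force'])
    f=np.array(f);print('meanF',f.mean(0).round(2),'std',f.std(0).round(2))
E
python3 -c "
from h import *
avg();go(.45,.1945,.065,-2.6)"
```

```text
meanF [ 0.09  0.22 -0.05] std [0.38 0.52 0.45]
t 3.7833 pos [0.4504 0.197  0.0723] rot [-0.05  -2.201  2.198] F [-0.63 -0.33  0.8 ] op 0.08798832036165517
shift [0.0003 0.0073 0.0026] len 0.008 turn [ 0.07  0.07 -0.05]
```

apply_moves(
  increments=[
    [[100,0,0.008,0.003,0,0,0],[100,0,0.008,0.003,0,0,0],[0,0,0.008,0.003,0,0,0],[0,0,0.008,0.003,0,0,0],[0,0,0.008,0.003,0,0,0]],
  ],
)

```text
clock: 4.2
eef_pos: [0.4503, 0.1941, 0.0643]
tool_rot: [-0.05, -2.201, 2.198]
ft_force: [0.3, -0.2, 0.6]
opening: 0.0705
```

apply_moves(
  increments=[
    [[0,0,0,0,0,0,0],[0,0,0,0,0,0,0],[0,0,0,0,0,0,0],[0,0,0,0,0,0,0],[0,0,0,0,0,0,0]],
  ],
)

```text
clock: 4.62
eef_pos: [0.4503, 0.1941, 0.0644]
tool_rot: [-0.05, -2.201, 2.198]
ft_force: [0.0, 0.4, 0.9]
opening: 0.0369
```

```bash
python3 -c "
from h import *
st();avg()"
```

```text
t 4.6167 pos [0.4503 0.1941 0.0644] rot [-0.05  -2.201  2.198] F [0.03 0.41 0.91] op 0.0369248260148885
meanF [0.15 1.33 0.  ] std [0.45 1.98 2.13]
```

```bash
python3 -c "
from h import *
st();avg(4)"
```

```text
t 5.0167 pos [0.4503 0.1943 0.0643] rot [-0.049 -2.201  2.198] F [0.15 3.98 1.16] op 0.011551880764784962
meanF [ 0.61  2.37 -1.15] std [0.37 0.63 0.36]
```

apply_moves(
  increments=[
    [[0,-0.001,-0.003,0,0,0,0],[0,-0.003,-0.006,0,0,0,0],[0,-0.005,-0.009,0,0,0,0],[0,-0.0065,-0.012,0,0,0,0],[0,-0.0065,-0.012,0,0,0,0]],
  ],
)

```text
clock: 5.63
eef_pos: [0.4573, 0.1938, 0.0769]
tool_rot: [-0.051, -2.201, 2.198]
ft_force: [-0.8, 0.5, -4.1]
opening: 0.0118
```

```bash
python3 -c "
from h import *
st();avg(10);st()
p=manip.read_camera('side');im=p['pixels'][190:260,270:370,::-1]
cv2.imwrite('pics/s4.png',cv2.resize(im,None,fx=7,fy=7,interpolation=2))"
```

```text
t 5.6333 pos [0.4573 0.1938 0.0769] rot [-0.051 -2.201  2.198] F [-0.76  0.46 -4.06] op 0.01175910959788019
meanF [ 0.57  0.23 -5.65] std [0.52 0.51 0.49]
t 6.1333 pos [0.4568 0.1939 0.0763] rot [-0.05  -2.201  2.198] F [ 0.    0.48 -5.2 ] op 0.01143797130131842
```

View pics/s4.png

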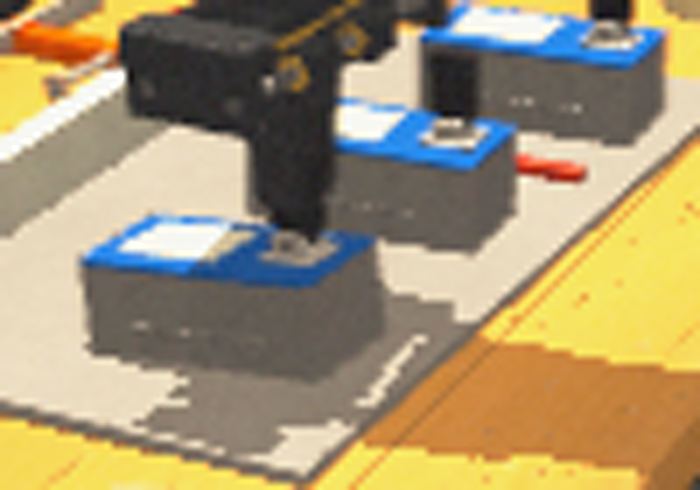

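The near end is up (lower near corner at crop row ~380, previously 410) and the far end still rests on the board. The tab carries about 5.6 N, which points to full. I'm setting it down and releasing, then moving to the middle carton.

apply_moves(
  increments=[
    [[0,0.002,0.004,0,0,0,0],[0,0.004,0.008,0,0,0,0],[0,0.0065,0.0118,0,0,0,0],[0,0.0065,0.0123,0,0,0,0],[0,0.0065,0.0123,0,0,0,0]],
  ],
)

```text
clock: 6.6
eef_pos: [0.4501, 0.1945, 0.0641]
tool_rot: [-0.05, -2.202, 2.198]
ft_force: [-2.3, 2.6, 1.2]
opening: 0.0116
```

apply_moves(
  increments=[
    [[50,0,0,0,0,0,0],[50,0,0,0,0,0,0],[50,0,0,0,0,0,0],[50,0,0,0,0,0,0],[50,0,0,0,0,0,0]],
  ],
)

```text
clock: 7.02
eef_pos: [0.4503, 0.1944, 0.0641]
tool_rot: [-0.05, -2.202, 2.198]
ft_force: [-1.0, 0.3, 0.5]
opening: 0.043
```

apply_moves(
  increments=[
    [[60,0,-0.02,0,0,0,0],[60,0,-0.04,0,0,0,0],[60,0,-0.06,0,0,0,0],[60,0,-0.08,0,0,0,0],[60,0,-0.08,0,0,0,0]],
  ],
)

```text
clock: 7.43
eef_pos: [0.4519, 0.1945, 0.1475]
tool_rot: [-0.057, -2.206, 2.2]
ft_force: [0.4, -0.2, 0.7]
opening: 0.0525
```

```bash
python3 -c "
from h import *
go(.4701,.0031,.065,3.7)"
```

```text
t 7.4333 pos [0.4519 0.1945 0.1475] rot [-0.057 -2.206  2.2  ] F [ 0.36 -0.17  0.72] op 0.05247871679750628
shift [-0.026   0.0821  0.1907] len 0.209 turn [ 0.16 -6.23 -0.44]
```

apply_moves(
  increments=[
    [[60,-0.006,-0.01,0.04,0,-1.5,0],[60,-0.012,-0.01,0.08,0,-3,0],[60,-0.018,-0.01,0.12,0,-4.5,0],[60,-0.024,-0.01,0.158,0,-6.2,0],[60,-0.026,-0.01,0.1907,0,-6.2,0]],
  ],
)

```text
clock: 7.85
eef_pos: [0.4693, 0.0005, 0.1565]
tool_rot: [-0.063, 2.187, -2.182]
ft_force: [0.3, 0.5, 0.4]
opening: 0.053
```

```bash
python3 -c "
from h import *
avg(6);go(.4701,.0031,.065,3.7)"
```

```text
meanF [ 0.16 -0.53 -0.27] std [0.41 1.16 0.32]
t 8.15 pos [0.4692 0.0037 0.1567] rot [-0.063  2.188 -2.182] F [ 0.59 -0.42 -0.39] op 0.05288333741881006
shift [-0.0002  0.0917  0.0009] len 0.092 turn [ 0.15  0.02 -0.42]
```

apply_moves(
  increments=[
    [[60,-0.001,0.03,0,0,0,0],[60,-0.001,0.06,0,0,0,0],[60,-0.001,0.085,0,0,0,0],[60,-0.001,0.0917,0,0,0,0],[0,-0.001,0.0917,0,0,0,0]],
  ],
)

```text
clock: 8.57
eef_pos: [0.4699, 0.0052, 0.0638]
tool_rot: [-0.068, 2.19, -2.181]
ft_force: [0.5, -0.5, 0.6]
opening: 0.0483
```

apply_moves(
  increments=[
    [[0,0,0,0,0,0,0],[0,0,0,0,0,0,0],[0,0,0,0,0,0,0],[0,0,0,0,0,0,0],[0,0,0,0,0,0,0]],
  ],
)

```text
clock: 8.98
eef_pos: [0.4703, 0.0051, 0.0645]
tool_rot: [-0.067, 2.189, -2.181]
ft_force: [0.3, 0.1, 0.9]
opening: 0.0149
```

```bash
python3 -c "
from h import *
avg(6);st()"
```

```text
meanF [ 0.25 -1.52  0.57] std [0.61 0.39 2.01]
t 9.2833 pos [0.4702 0.005  0.0641] rot [-0.068  2.189 -2.182] F [-0.91 -2.23  2.73] op 0.011819610967479124
```

apply_moves(
  increments=[
    [[0,-0.001,-0.003,0,0,0,0],[0,-0.003,-0.006,0,0,0,0],[0,-0.005,-0.009,0,0,0,0],[0,-0.0065,-0.012,0,0,0,0],[0,-0.0065,-0.012,0,0,0,0]],
  ],
)

```text
clock: 9.7
eef_pos: [0.4771, 0.0054, 0.0767]
tool_rot: [-0.067, 2.189, -2.181]
ft_force: [-0.6, 0.7, -1.8]
opening: 0.0119
```

```bash
python3 -c "
from h import *
st();avg(10);st()"
```

```text
t 9.7 pos [0.4771 0.0054 0.0767] rot [-0.067  2.189 -2.181] F [-0.63  0.75 -1.77] op 0.011902219852675998
meanF [ 0.58  0.05 -2.73] std [0.51 0.35 0.55]
t 10.2 pos [0.4766 0.0054 0.0761] rot [-0.068  2.189 -2.182] F [ 1.28 -0.58 -2.24] op 0.011449724001684309
```

The middle carton reads about 2.6 N, so it is light. I'm setting it down and going on to the right one.

apply_moves(
  increments=[
    [[0,0.002,0.004,0,0,0,0],[0,0.004,0.008,0,0,0,0],[0,0.0065,0.0118,0,0,0,0],[0,0.0065,0.0121,0,0,0,0],[0,0.0065,0.0121,0,0,0,0]],
  ],
)

```text
clock: 10.62
eef_pos: [0.4703, 0.0048, 0.064]
tool_rot: [-0.067, 2.189, -2.182]
ft_force: [0.0, -1.7, 0.8]
opening: 0.0117
```

apply_moves(
  increments=[
    [[50,0,0,0,0,0,0],[50,0,0,0,0,0,0],[50,0,0,0,0,0,0],[50,0,0,0,0,0,0],[50,0,0,0,0,0,0]],
  ],
)

```text
clock: 11.03
eef_pos: [0.4702, 0.0048, 0.064]
tool_rot: [-0.067, 2.189, -2.182]
ft_force: [-0.7, -0.7, 0.2]
opening: 0.0426
```

apply_moves(
  increments=[
    [[60,0,-0.02,0,0,0,0],[60,0,-0.045,0,0,0,0],[60,0,-0.07,0,0,0,0],[60,0,-0.09,0,0,0,0],[60,0,-0.09,0,0,0,0]],
  ],
)

```text
clock: 11.45
eef_pos: [0.4715, 0.0042, 0.1575]
tool_rot: [-0.06, 2.184, -2.18]
ft_force: [0.2, 0.6, 1.1]
opening: 0.0531
```

```bash
python3 -c "
from h import *
go(.4565,-.1699,.155,3.9)"
```

```text
t 11.45 pos [0.4715 0.0042 0.1575] rot [-0.06   2.184 -2.18 ] F [0.2  0.57 1.09] op 0.05307359970823391
shift [0.0265 0.002  0.1727] len 0.175 turn [ 0.06 -0.09 -0.67]
```

apply_moves(
  increments=[
    [[60,0.006,0,0.04,0,0,0],[60,0.012,0,0.08,0,0,0],[60,0.02,0,0.12,0,0,0],[60,0.0265,0,0.158,0,0,0],[60,0.0265,0,0.1727,0,0,0]],
  ],
)

```text
clock: 11.87
eef_pos: [0.4555, -0.1736, 0.1561]
tool_rot: [-0.057, 2.185, -2.183]
ft_force: [-0.1, -0.3, -0.3]
opening: 0.0528
```

```bash
python3 -c "
from h import *
avg(6);go(.4565,-.1699,.065,3.9)"
```

```text
meanF [-0.15  0.09 -0.03] std [0.65 0.59 0.4 ]
t 12.1667 pos [ 0.4566 -0.1684  0.1567] rot [-0.062  2.184 -2.179] F [-0.6   0.15  0.51] op 0.052962229622302806
shift [0.0012 0.0917 0.0017] len 0.092 turn [ 0.1   0.   -0.64]
```

apply_moves(
  increments=[
    [[60,0.0005,0.03,0.001,0,0,0],[60,0.0005,0.06,0.001,0,0,0],[60,0.0005,0.085,0.001,0,0,0],[60,0.0005,0.0917,0.001,0,0,0],[0,0.0005,0.0917,0.001,0,0,0]],
  ],
)

```text
clock: 12.58
eef_pos: [0.4567, -0.1677, 0.0639]
tool_rot: [-0.067, 2.186, -2.177]
ft_force: [-0.1, -0.3, 0.3]
opening: 0.0484
```

apply_moves(
  increments=[
    [[0,0,0,0,0,0,0],[0,0,0,0,0,0,0],[0,0,0,0,0,0,0],[0,0,0,0,0,0,0],[0,0,0,0,0,0,0]],
  ],
)

```text
clock: 13.0
eef_pos: [0.457, -0.168, 0.0646]
tool_rot: [-0.065, 2.185, -2.178]
ft_force: [0.6, -2.3, 0.9]
opening: 0.0148
```

```bash
python3 -c "
from h import *
avg(6);st()"
```

```text
meanF [-0.51 -1.48  0.3 ] std [0.84 0.55 1.86]
t 13.3 pos [ 0.4568 -0.168   0.0641] rot [-0.066  2.185 -2.178] F [-0.95 -1.77  1.84] op 0.011889299430117737
```

apply_moves(
  increments=[
    [[0,-0.001,-0.003,0,0,0,0],[0,-0.003,-0.006,0,0,0,0],[0,-0.005,-0.009,0,0,0,0],[0,-0.0065,-0.012,0,0,0,0],[0,-0.0065,-0.012,0,0,0,0]],
  ],
)

```text
clock: 13.72
eef_pos: [0.4637, -0.1676, 0.0767]
tool_rot: [-0.065, 2.185, -2.178]
ft_force: [-0.4, 0.3, -2.7]
opening: 0.0116
```

```bash
python3 -c "
from h import *
st();avg(10);st()"
```

```text
t 13.7167 pos [ 0.4637 -0.1676  0.0767] rot [-0.065  2.185 -2.178] F [-0.35  0.29 -2.68] op 0.011617217080280302
meanF [ 0.21  0.46 -2.63] std [0.57 0.44 0.4 ]
t 14.2167 pos [ 0.4632 -0.1676  0.0761] rot [-0.066  2.186 -2.178] F [ 1.    0.44 -2.61] op 0.011979214092404874
```

The right carton reads about 2.6 N, so it is light and the left carton is the full one. I'm setting the right one down and returning to the left.

apply_moves(
  increments=[
    [[0,0.002,0.004,0,0,0,0],[0,0.004,0.008,0,0,0,0],[0,0.0065,0.0118,0,0,0,0],[0,0.0065,0.0121,0,0,0,0],[0,0.0065,0.0121,0,0,0,0]],
  ],
)

```text
clock: 14.63
eef_pos: [0.4568, -0.1683, 0.0639]
tool_rot: [-0.065, 2.185, -2.178]
ft_force: [0.3, -0.6, -1.1]
opening: 0.0118
```

apply_moves(
  increments=[
    [[50,0,0,0,0,0,0],[50,0,0,0,0,0,0],[50,0,0,0,0,0,0],[50,0,0,0,0,0,0],[50,0,0,0,0,0,0]],
  ],
)

```text
clock: 15.05
eef_pos: [0.4568, -0.1682, 0.0639]
tool_rot: [-0.065, 2.185, -2.178]
ft_force: [-0.1, 0.4, 0.2]
opening: 0.0432
```

apply_moves(
  increments=[
    [[60,0,-0.02,0,0,0,0],[60,0,-0.045,0,0,0,0],[60,0,-0.07,0,0,0,0],[60,0,-0.09,0,0,0,0],[60,0,-0.09,0,0,0,0]],
  ],
)

```text
clock: 15.47
eef_pos: [0.4574, -0.1694, 0.1575]
tool_rot: [-0.06, 2.178, -2.18]
ft_force: [0.0, -1.0, 0.5]
opening: 0.0532
```

apply_moves(
  increments=[
    [[60,0,0,-0.038,0,0,0],[60,0,0,-0.076,0,1.5,0],[60,0,0,-0.114,0,3,0],[60,0,0,-0.15,0,5,0],[60,0,0,-0.185,0,6.5,0]],
  ],
)

```text
clock: 15.88
eef_pos: [0.4438, 0.0169, 0.1565]
tool_rot: [-0.066, -2.205, 2.204]
ft_force: [0.8, 0.4, -0.4]
opening: 0.0532
```

```bash
python3 -c "
from meas import *
p=manip.read_camera('top');lids(p)
go(.45,.1945,.155,-2.6)"
```

```text
carton_left conf 0.96 ctr [0.4911 0.1917] yaw -2.5 size [np.float32(0.0626), np.float32(0.1262)] tab [0.4492 0.1935]
carton_middle conf 0.78 ctr [0.529  0.0079] yaw 3.52 size [np.float32(0.0619), np.float32(0.0927)] tab [0.4871 0.0054]
carton_right conf 0.82 ctr [ 0.4981 -0.1656] yaw 3.72 size [np.float32(0.0625), np.float32(0.1269)] tab [ 0.4562 -0.1683]
t 16.0833 pos [0.4444 0.0156 0.1567] rot [-0.062 -2.207  2.207] F [-0.14 -0.85  0.22] op 0.05289925309053709
shift [ 0.0019  0.0017 -0.179 ] len 0.179 turn [ 0.02  0.2  -0.8 ]
```

apply_moves(
  increments=[
    [[60,0.001,0,-0.038,0,0,-0.4],[60,0.001,0,-0.076,0,0,-0.8],[60,0.0015,0,-0.114,0,0,-0.8],[60,0.002,0.001,-0.15,0,0,-0.8],[60,0.002,0.001,-0.179,0,0,-0.8]],
  ],
)

```text
clock: 16.5
eef_pos: [0.4501, 0.1955, 0.1551]
tool_rot: [-0.046, -2.2, 2.199]
ft_force: [1.1, -0.8, 0.7]
opening: 0.0528
```

```bash
python3 -c "
from h import *
avg(4);go(.45,.1942,.065,-2.6)"
```

```text
meanF [-0.49  0.46  0.38] std [1.01 1.28 0.42]
t 16.7 pos [0.4501 0.1936 0.1551] rot [-0.045 -2.2    2.2  ] F [ 0.17 -0.59  0.18] op 0.0528962578383496
shift [ 0.0001  0.0901 -0.0006] len 0.09 turn [-0.01  0.2   0.05]
```

apply_moves(
  increments=[
    [[60,0,0.03,-0.0005,0,0.2,0],[60,0,0.06,-0.0005,0,0.2,0],[60,0,0.085,-0.0005,0,0.2,0],[60,0,0.09,-0.0005,0,0.2,0],[0,0,0.09,-0.0005,0,0.2,0]],
  ],
)

```text
clock: 17.12
eef_pos: [0.4498, 0.1925, 0.0642]
tool_rot: [-0.048, -2.195, 2.197]
ft_force: [0.3, -0.4, 0.6]
opening: 0.0482
```

apply_moves(
  increments=[
    [[0,0,0,0,0,0,0],[0,0,0,0,0,0,0],[0,0,0,0,0,0,0],[0,0,0,0,0,0,0],[0,0,0,0,0,0,0]],
  ],
)

```text
clock: 17.53
eef_pos: [0.4501, 0.1926, 0.0648]
tool_rot: [-0.05, -2.196, 2.197]
ft_force: [0.6, 3.7, 2.9]
opening: 0.015
```

apply_moves(
  increments=[
    [[0,0,0,0,0,0,0],[0,0,0,0,0,0,0],[0,0,0,0,0,0,0],[0,0,0,0,0,0,0],[0,0,0,0,0,0,0]],
  ],
)

```text
clock: 17.95
eef_pos: [0.45, 0.1928, 0.0648]
tool_rot: [-0.049, -2.196, 2.197]
ft_force: [-0.6, 1.8, -1.8]
opening: 0.0122
```

```bash
python3 -c "
from h import *
avg(4);st()"
```

```text
meanF [-0.04  2.49 -2.05] std [0.3  0.32 0.37]
t 18.15 pos [0.45   0.1927 0.0648] rot [-0.049 -2.196  2.197] F [-0.37  2.58 -1.52] op 0.011396823823009331
```

apply_moves(
  increments=[
    [[0,-0.008,0.0002,-0.0005,0,-0.4,0],[0,-0.018,0.0002,-0.001,0,-0.9,0],[0,-0.029,0.0002,-0.0015,0,-1.5,0],[0,-0.04,0.0002,-0.002,0,-2,0],[0,-0.05,0.0002,-0.002,0,-2.4,0]],
  ],
)

```text
clock: 18.57
eef_pos: [0.4991, 0.1921, 0.0644]
tool_rot: [0.002, -2.214, 2.217]
ft_force: [-9.4, 0.6, 7.4]
opening: 0.0115
```

apply_moves(
  increments=[
    [[0,-0.011,0,0,0,-0.5,0],[0,-0.02,0,0,0,-1,0],[0,-0.029,0,0,0,-1.6,0],[0,-0.037,0,0,0,-2.1,0],[0,-0.043,0,0,0,-2.4,0]],
  ],
)

```text
clock: 18.98
eef_pos: [0.541, 0.1917, 0.0644]
tool_rot: [-0.054, 2.207, -2.21]
ft_force: [-11.2, -0.6, 8.3]
opening: 0.0114
```

```bash
python3 -c "
from meas import *
avg(4);go(.565,.194,.0645,2.3)
p=manip.read_camera('side');fence(manip.read_camera('top'))
im=p['pixels'][170:250,240:340,::-1]
cv2.imwrite('pics/s5.png',cv2.resize(im,None,fx=7,fy=7,interpolation=2))"
```

```text
meanF [-3.89 -0.4   4.61] std [0.92 0.58 0.73]
t 19.1833 pos [0.542  0.1917 0.0644] rot [-0.049  2.205 -2.208] F [-3.71 -0.61  4.36] op 0.01170782256270271
shift [-0.0231 -0.0003 -0.0015] len 0.023 turn [-0.08 -0.19  0.46]
fence back top x=0.6986 + -0.0352*y std 0.0048
fence front low x=0.6794 + -0.0335*y std 0.0013
```

View pics/s5.png

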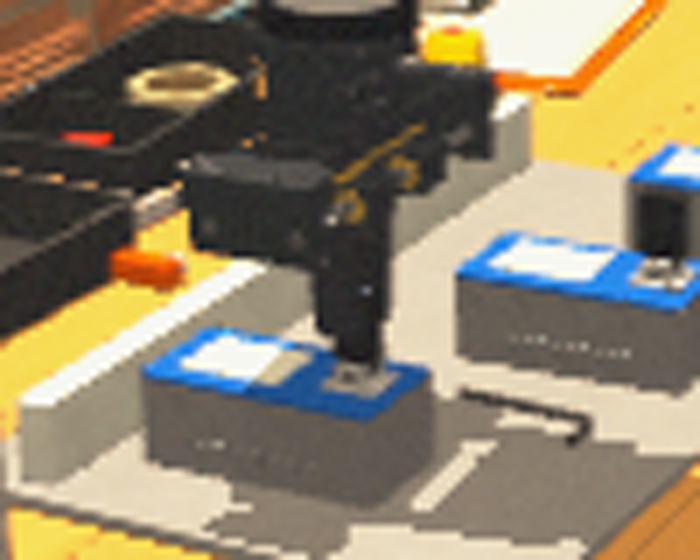

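The carton is flat and sliding with a clear gap to the fence; its far lid corner is at crop (145,370) and the fence foot at about (30,480). I'll relieve the downward press a little and then close the gap slowly.

apply_moves(
  increments=[
    [[0,-0.003,-0.0005,0,0,0,0],[0,-0.006,-0.0005,0,0,0,0],[0,-0.009,-0.0005,0,0,0,0],[0,-0.012,-0.0005,0,0,0,0],[0,-0.0145,-0.0005,0,0,0,0]],
  ],
)

```text
clock: 19.75
eef_pos: [0.5558, 0.1922, 0.0644]
tool_rot: [-0.052, 2.206, -2.209]
ft_force: [-7.5, -0.4, 3.0]
opening: 0.0118
```

apply_moves(
  increments=[
    [[0,-0.0006,0,0,0,0,0],[0,-0.0012,0,0,0,0,0],[0,-0.0018,0,0,0,0,0],[0,-0.0024,0,0,0,0,0],[0,-0.003,0,0,0,0,0]],
  ],
)

```text
clock: 20.17
eef_pos: [0.5578, 0.1923, 0.0644]
tool_rot: [-0.055, 2.207, -2.211]
ft_force: [-9.5, -0.8, 5.5]
opening: 0.012
```

```bash
python3 -c "
from meas import *
avg(3);go(.565,.194,.0645,2.0)
p=manip.read_camera('top');lids(p,('carton_left',))
im=p['pixels'][150:230,215:315,::-1]
cv2.imwrite('pics/t6.png',cv2.resize(im,None,fx=7,fy=7,interpolation=2))"
```

```text
meanF [-8.16 -0.73  5.75] std [0.32 0.41 0.43]
t 20.3167 pos [0.5579 0.1923 0.0644] rot [-0.055  2.207 -2.211] F [-8.54 -0.68  6.36] op 0.011551006245093625
shift [-0.0072 -0.0002 -0.0014] len 0.007 turn [-0.1   0.12  0.73]
carton_left conf 0.55 ctr [0.6533 0.1948] yaw -86.72 size [np.float32(0.0169), np.float32(0.0605)] tab [0.6509 0.2367]
```

apply_moves(
  increments=[
    [[0,-0.001,-0.0003,0,0,0,0],[0,-0.002,-0.0003,0,0,0,0],[0,-0.003,-0.0003,0,0,0,0],[0,-0.0035,-0.0003,0,0,0,0],[0,-0.004,-0.0003,0,0,0,0]],
  ],
)

```text
clock: 20.83
eef_pos: [0.561, 0.1925, 0.0644]
tool_rot: [-0.058, 2.208, -2.213]
ft_force: [-7.0, 0.1, 4.0]
opening: 0.0117
```

apply_moves(
  increments=[
    [[0,-0.0008,0,0,0,0,0],[0,-0.0016,0,0,0,0,0],[0,-0.0024,0,0,0,0,0],[0,-0.0032,0,0,0,0,0],[0,-0.0036,0,0,0,0,0]],
  ],
)

```text
clock: 21.25
eef_pos: [0.5636, 0.1927, 0.0644]
tool_rot: [-0.062, 2.209, -2.214]
ft_force: [-9.2, -0.8, 6.8]
opening: 0.0116
```

```bash
python3 -c "
from meas import *
avg(2);go(.565,.194,.0645,2.0)
p=manip.read_camera('side')
im=p['pixels'][170:250,240:340,::-1]
cv2.imwrite('pics/s7.png',cv2.resize(im,None,fx=7,fy=7,interpolation=2))"
```

```text
meanF [-8.45 -0.73  6.81] std [0.79 0.92 0.5 ]
t 21.35 pos [0.5636 0.1926 0.0644] rot [-0.062  2.209 -2.214] F [-7.65  0.19  7.32] op 0.011793950231372028
shift [-0.0014 -0.0002 -0.0013] len 0.002 turn [-0.11  0.13  1.06]
```

View pics/s7.png

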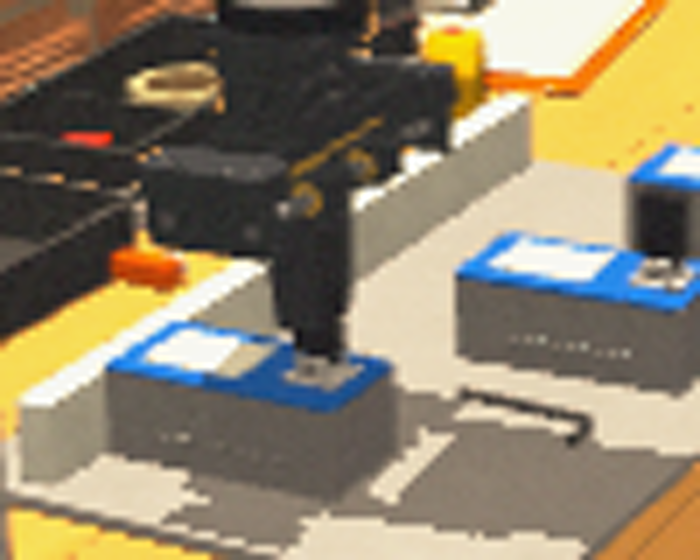

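The carton is now close to the fence, with its far lower corner at crop (110,455) and a small gap left. I'm continuing in fine steps.

apply_moves(
  increments=[
    [[0,-0.0006,0,0,0,0,0],[0,-0.0012,0,0,0,0,0],[0,-0.0018,0,0,0,0,0],[0,-0.0024,0,0,0,0,0],[0,-0.003,0,0,0,0,0]],
  ],
)

```text
clock: 21.82
eef_pos: [0.5656, 0.1928, 0.0644]
tool_rot: [-0.065, 2.21, -2.216]
ft_force: [-9.2, -0.2, 6.4]
opening: 0.0118
```

apply_moves(
  increments=[
    [[0,-0.0006,0,0,0,0,0],[0,-0.0012,0,0,0,0,0],[0,-0.0018,0,0,0,0,0],[0,-0.0024,0,0,0,0,0],[0,-0.003,0,0,0,0,0]],
  ],
)

```text
clock: 22.23
eef_pos: [0.5671, 0.1929, 0.0642]
tool_rot: [-0.07, 2.212, -2.218]
ft_force: [-10.5, -1.1, 6.1]
opening: 0.0117
```

apply_moves(
  increments=[
    [[0,-0.0006,0,0,0,0,0],[0,-0.0012,0,0,0,0,0],[0,-0.0018,0,0,0,0,0],[0,-0.0024,0,0,0,0,0],[0,-0.003,0,0,0,0,0]],
  ],
)

```text
clock: 22.65
eef_pos: [0.5686, 0.1929, 0.0639]
tool_rot: [-0.075, 2.213, -2.221]
ft_force: [-10.6, -1.0, 5.4]
opening: 0.0118
```

```bash
python3 -c "
from meas import *
avg(2);go(.565,.194,.0645,2.0)
p=manip.read_camera('side')
im=p['pixels'][190:250,240:320,::-1]
cv2.imwrite('pics/s8.png',cv2.resize(im,None,fx=9,fy=9,interpolation=2))"
```

```text
meanF [-9.7  -0.56  5.93] std [0.09 0.13 0.12]
t 22.75 pos [0.5687 0.193  0.0639] rot [-0.075  2.213 -2.221] F [-9.8  -0.43  6.05] op 0.012166799214837824
shift [ 0.0037 -0.0005 -0.0012] len 0.004 turn [-0.16  0.15  1.74]
```

View pics/s8.png

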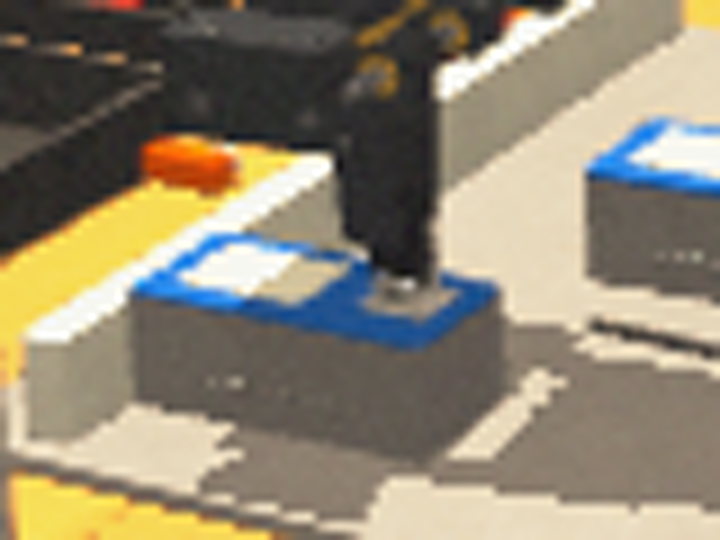

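The carton's far lower corner, at crop (135,408), is at or very near the fence foot line. I'll push once more, gently, and measure whether the carton still moves.

```bash
python3 -c "
from h import *
p=manip.read_camera('side');save(p,'pre')"
```

apply_moves(
  increments=[
    [[0,-0.0007,0,0,0,0,0],[0,-0.0014,0,0,0,0,0],[0,-0.0021,0,0,0,0,0],[0,-0.0028,0,0,0,0,0],[0,-0.0035,0,0,0,0,0]],
  ],
)

```text
clock: 23.27
eef_pos: [0.5706, 0.193, 0.0634]
tool_rot: [-0.081, 2.215, -2.224]
ft_force: [-11.2, -0.9, 3.8]
opening: 0.0116
```

```bash
cat > cmp.py <<'E'
from h import *
import sys
def sh():
    p=manip.read_camera('side');a=cv2.imread('pics/pre.png',0).astype(np.float32);b=cv2.cvtColor(p['pixels'],cv2.COLOR_RGB2GRAY).astype(np.float32)
    for nm,(x,y,w,h) in dict(lidlabel=(250,210,28,24),edge=(250,222,14,16)).items():
        A=cv2.resize(a[y:y+h,x:x+w],None,fx=8,fy=8,interpolation=2);B=cv2.resize(b[y-4:y+h+4,x-4:x+w+4],None,fx=8,fy=8,interpolation=2)
        r=cv2.matchTemplate(B,A,cv2.TM_CCOEFF_NORMED);_,s,_,l=cv2.minMaxLoc(r);print(nm,'shift px',(l[0]-32)/8,(l[1]-32)/8,'score',round(s,3))
    c=lambda X:proj(p,np.array(X));print('px per +5mm x',c([.655,.22,.06])-c([.65,.22,.06]))
st();sh()
E
python3 cmp.py
```

```text
t 23.2667 pos [0.5706 0.193  0.0634] rot [-0.081  2.215 -2.224] F [-11.18  -0.86   3.8 ] op 0.011598037636746389
lidlabel shift px -0.125 0.0 score 0.993
edge shift px 0.0 0.0 score 0.996
px per +5mm x [-1.18313574 -0.25849953]
```

```bash
python3 - <<'E'
from h import *
p=manip.read_camera('top')
for y in(.21,.2,.19,.18,.17):
    us=[(round(x,3),proj(p,np.array([x,y,.056]))) for x in np.arange(.65,.705,.0034)]
    print(y,' '.join('%d:%s'%(x*1e3,','.join(map(str,cv2.remap(p['pixels'],np.float32([[u[0]]]),np.float32([[u[1]]]),1)[0,0]))) for x,u in us))
E
```

```text
0.21 650:145,127,101 653:139,123,97 657:133,117,93 660:124,108,86 664:111,98,77 667:96,89,87 670:105,120,136 674:193,196,169 677:191,193,162 681:191,191,161 684:191,188,159 687:175,170,144 691:113,104,91 694:101,93,84 698:119,111,98 701:98,92,80 704:107,100,88
0.2 650:145,127,101 653:138,121,97 657:133,116,93 660:126,109,87 664:115,102,79 667:97,89,80 670:110,121,122 674:192,197,169 677:192,195,165 681:192,193,162 684:192,190,160 687:180,177,149 691:137,132,113 694:75,69,62 698:85,79,71 701:87,81,72 704:107,98,85
0.19 650:155,137,108 653:153,134,106 657:146,128,100 660:139,122,97 664:133,117,95 667:126,110,88 670:120,106,86 674:134,128,106 677:181,182,153 681:192,193,163 684:192,191,161 687:180,174,148 691:139,130,113 694:109,99,87 698:109,100,87 701:112,102,90 704:124,115,100
0.18 650:155,135,107 653:150,130,103 657:147,128,102 660:142,124,98 664:136,118,94 667:126,110,87 670:118,104,82 674:116,106,86 677:149,147,121 681:191,193,162 684:191,191,161 687:188,184,159 691:168,163,145 694:132,121,105 698:132,120,104 701:132,121,105 704:132,119,104
0.17 650:94,85,62 653:88,80,60 657:77,69,53 660:66,61,46 664:64,59,44 667:62,58,47 670:72,69,62 674:106,102,86 677:161,162,136 681:192,193,164 684:192,193,163 687:192,191,161 691:174,170,144 694:135,124,107 698:133,121,105 701:132,119,104 704:133,121,106
```

The carton stopped while the tab swivelled in the pads. I'll regrip to relax the hand, then press again with less down-load to confirm contact.

apply_moves(
  increments=[
    [[30,0,0,0,0,0,0.6],[30,0,0,0,0,0,1.2],[30,0,0,0,0,0,2],[30,0.003,0,0,0,0,2.3],[30,0.003,0,0,0,0,2.3]],
  ],
)

```text
clock: 23.78
eef_pos: [0.5673, 0.1929, 0.0636]
tool_rot: [-0.035, 2.196, -2.203]
ft_force: [0.4, 0.4, -0.5]
opening: 0.0265
```

```bash
python3 cmp.py; python3 -c "
from h import *
avg(3);go(.567,.193,.063,2.0)"
```

```text
t 23.7833 pos [0.5673 0.1929 0.0636] rot [-0.035  2.196 -2.203] F [ 0.36  0.38 -0.53] op 0.02651301311449709
lidlabel shift px 0.0 0.0 score 0.984
edge shift px 0.0 0.0 score 0.997
px per +5mm x [-1.18313574 -0.25849953]
meanF [-0.62 -0.04  0.23] std [0.23 0.25 0.25]
t 23.9833 pos [0.5678 0.1929 0.0636] rot [-0.035  2.196 -2.203] F [-0.31 -0.32  0.56] op 0.026043074559615364
shift [ 0.0008  0.0006 -0.0001] len 0.001 turn [-0.18  0.16 -0.32]
```

Close, then push 2.5 mm while lifting 0.6 mm.

apply_moves(
  increments=[
    [[0,0,0.001,0,0,0,0],[0,0,0.001,0,0,0,0],[0,0,0.001,0,0,0,0],[0,0,0.001,0,0,0,0],[0,0,0.001,0,0,0,0]],
  ],
)

```text
clock: 24.4
eef_pos: [0.5678, 0.1929, 0.0625]
tool_rot: [-0.035, 2.196, -2.203]
ft_force: [-0.0, 0.7, -0.3]
opening: 0.0118
```

```bash
python3 -c "
from h import *
avg(3);st()"
```

```text
meanF [ 0.64  0.18 -1.89] std [0.62 0.28 0.49]
t 24.55 pos [0.5678 0.1929 0.0624] rot [-0.035  2.196 -2.203] F [-0.11 -0.19 -2.46] op 0.012172186307779484
```

apply_moves(
  increments=[
    [[0,-0.0005,-0.0004,0,0,0,0],[0,-0.001,-0.0006,0,0,0,0],[0,-0.0015,-0.0006,0,0,0,0],[0,-0.002,-0.0006,0,0,0,0],[0,-0.0025,-0.0006,0,0,0,0]],
  ],
)

```text
clock: 24.97
eef_pos: [0.5682, 0.193, 0.0624]
tool_rot: [-0.042, 2.199, -2.206]
ft_force: [-11.0, -0.5, 0.6]
opening: 0.0121
```

```bash
python3 cmp.py; python3 -c "
from h import *
avg(3)"
```

```text
t 24.9667 pos [0.5682 0.193  0.0624] rot [-0.042  2.199 -2.206] F [-10.99  -0.46   0.65] op 0.01209877798941556
lidlabel shift px 0.0 0.0 score 0.99
edge shift px 0.0 0.0 score 0.997
px per +5mm x [-1.18313574 -0.25849953]
meanF [-9.62 -0.41 -0.17] std [0.14 0.82 0.36]
```

With no down-load, 11 N doesn't move it (its own friction would be about 4 N), so it is home against the fence. I'm releasing it and backing off upward.

apply_moves(
  increments=[
    [[40,0.001,0,0,0,0,0],[40,0.001,0,0,0,0,0],[40,0.001,0,0,0,0,0],[40,0.001,0,0,0,0,0],[40,0.001,0,0,0,0,0]],
  ],
)

```text
clock: 25.58
eef_pos: [0.5676, 0.1929, 0.0626]
tool_rot: [-0.041, 2.198, -2.206]
ft_force: [-0.4, -0.5, -0.2]
opening: 0.0352
```

apply_moves(
  increments=[
    [[60,0,-0.025,0,0,0,0],[60,0,-0.05,0,0,0,0],[60,0,-0.08,0,0,0,0],[60,0,-0.11,0,0,0,0],[60,0,-0.14,0,0,0,0]],
  ],
)

```text
clock: 26.0
eef_pos: [0.5674, 0.1934, 0.2043]
tool_rot: [-0.04, 2.198, -2.205]
ft_force: [0.6, -0.6, 0.2]
opening: 0.0524
```

apply_moves(
  increments=[
    [[60,0.04,0,0,0,0,0],[60,0.08,0,0,0,0,0],[60,0.12,0,0,0,0,0],[60,0.16,0,0,0,0,0],[60,0.2,0,0,0,0,0]],
  ],
)

```text
clock: 26.42
eef_pos: [0.3657, 0.1856, 0.204]
tool_rot: [-0.039, 2.198, -2.205]
ft_force: [0.4, 0.5, -0.0]
opening: 0.053
```

```bash
python3 - <<'E'
from meas import *
p=manip.read_camera('top');st();o=lids(p);fence(p)
c,t=o['carton_left'];d=np.array([np.cos(np.radians(t)),np.sin(np.radians(t))]);print('far',c+.065*d)
im=p['pixels'][150:260,215:400,::-1]
cv2.imwrite('pics/final.png',cv2.resize(im,None,fx=4.3,fy=4.3,interpolation=2))
E
```

```text
t 26.4667 pos [0.3591 0.1856 0.2032] rot [-0.047  2.199 -2.207] F [-0.08  1.45  1.18] op 0.05314275035617747
carton_left conf 0.77 ctr [0.6064 0.1932] yaw -0.01 size [np.float32(0.0626), np.float32(0.1266)] tab [0.5644 0.1932]
carton_middle conf 0.56 ctr [0.5119 0.0069] yaw 3.73 size [np.float32(0.0621), np.float32(0.1271)] tab [0.47   0.0042]
carton_right conf 0.8 ctr [ 0.4982 -0.1656] yaw 3.95 size [np.float32(0.0628), np.float32(0.1271)] tab [ 0.4563 -0.1685]
fence back top x=0.6987 + -0.0348*y std 0.0054
fence front low x=0.6797 + -0.0282*y std 0.0022
far [0.67139024 0.19317907]
```

View pics/final.png

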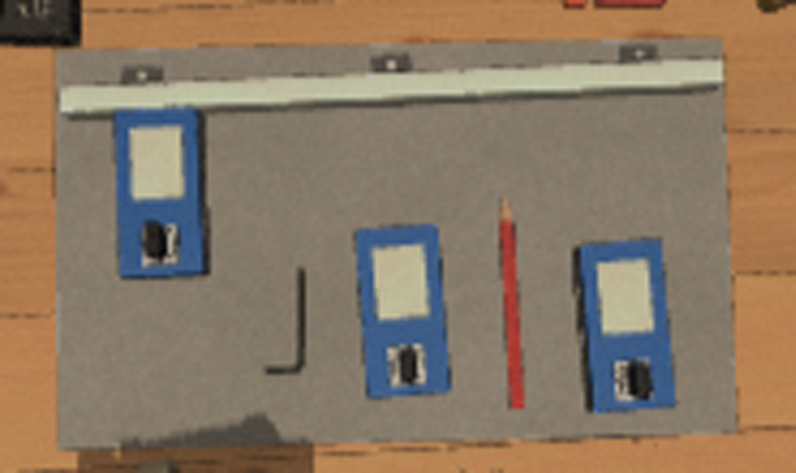

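The final view shows the left carton's far end on the fence face, at crop (115–200, ~110). Its edges lean about 2–3°, the same way as the fence. The light cartons, hex key and pencil are where they were, and the gripper is clear. Handing in.

```bash
python3 -c "
from h import *
for i in range(4): manip.read_camera('top')
st();manip.sign_off()"
```

```text
t 26.8667 pos [0.3684 0.1857 0.2039] rot [-0.04   2.198 -2.206] F [ 0.68 -1.06  0.34] op 0.05307796358794574
the job is handed in; nothing more can be done
```

I weighed each carton by its tab from left to right: left about 5.6 N, middle about 2.7 N, right about 2.6 N. The left one is the full one. I slid it about 115 mm back on the board to the fence, turned it square on the way, released it, and handed in at 26.9 s.

**Final checks:**
- **At the fence:** an 11 N press with no down-load did not move the carton in the camera view. The image puts its far end at x ≈ 0.671, against a fence face at about 0.672–0.674, so any gap is within measuring error.
- **Everything else:** by image measurement the middle and right cartons are within about 2 mm of their starts. The hex key and pencil look unmoved. I did not look at the offcut and tape again at the end, but the arm never went low near them.

**Checks that disagreed:**
- **Squareness:** the rectangle fit gave the carton's yaw as 0.0°. The picture's edges and the hand's angle say about 2–3°, and the fence measures about 2°. Either way it is inside the 4° tolerance.
- **Finger height:** the open fingers appeared about 20 mm higher than the stated TCP. Closed, they reached the tab base as expected.
- **Tab swivel:** the tab swivelled in the pads during the first press at the fence, so I regripped and pressed again.

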